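# Feel whether the test kiln's lid is caught, free it and hold it open

### The arm

A 7-joint arm with a two-finger parallel gripper is mounted at the origin on the work surface. World frame = base frame: x ahead of the robot, y to its left, z up, the work surface at z = 0. Lengths are in m, angles in rad, forces in N, time in s.
With the tool pointing down it reaches from about 0.375 to 0.925 m from the base axis. Payload 3.1 kg.
Tool frame: the origin (TCP) lies at the very end of the fingers, on their centre line; the grasp point (between the pads) lies 19 mm behind it; z points along the fingers, y is the line along which they close (so a half turn about z gives the same grasp; the last joint's range is limited). The gripper opens to 85 mm and grips with 20 to 120 N. Pads are 22 mm wide; open, the fingers measure 114 mm over their backs; the gripper's body (76 mm by 85 mm) begins 54 mm behind the grasp point. The pads swing forward as they close: fully open they stand 13 mm farther back than shut.
Start: joints at [-1.268, 0.383, 0.044, 1.598, -0.018, 1.161, -0.05], TCP at [0.254, 0.598, 0.231] pointing down, gripper open.
Joint ranges: [-2.61, 2.61], [-0.41, 2.15], [-1.48, 1.57], [0, 2.5], [-1.57, 4.71], [0.05, 1.97], [-2.85, 2.85]. Speed limits (rad/s): [2.79, 2.79, 3.14, 3.14, 3.14, 3.14, 3.14].

### API

Orientations are given as a 3x3 rotation matrix whose columns are the frame's x, y, z axes.
In Python, from station import arm gives the robot as it stands. The module is installed in compiled form; this text tells all that it offers.
- The arm moves only by the tool step_arm, never from a script. Its argument "plan" is a list that holds one entry, the list of rows, each a list of 5 numbers: the opening, from 0 (shut) to 1 (fully open), then the shift along the tool's x, y, z as a fraction of full scale, then the turn about the tool's z as a fraction of full scale. A call has 1 to 8 rows; each row is the pose to reach, as a shift and turn from the pose commanded when the call began, along the tool's axes at that moment, turning the shorter way round; what a row does not reach only later rows make up. Full scale, the value 1, is 50 cm for a shift and pi rad for a turn. A row lasts 1/10 s, in which the tool goes at most 50 mm and 8.59 degrees, less where a joint would pass 70% of its speed; a pose out of reach is approached as far as the arm can. A call with a number of a shift or a turn outside -1 to 1 is refused whole. A call with a gripper value outside its range is refused whole. The fingers move at their own pace and stop on an object; "newtons" is the grip in N (left out, the last holds). Time passes only in rows, so rows that repeat a pose let the fingers close. It gives the time, the measured TCP pose, the force, the opening and the grip force at its end, in the units of the state.
- arm.get_state(): the state, without advancing time (a new reading comes with each control period).
- arm.grab_frame(name): name is "scene" or "top"; returns (picture, depth): 400x640x3 uint8, red, green, blue; 400x640 float32, m along the optical axis (not along the pixel's ray), 0 where there is no reading.
- arm.get_calibration(name): a dict with "fovy" (degrees; the focal length in pixels is half the picture's height over the tangent of half this angle, whatever the lens; pixels are square), "cx", "cy" (the principal point, pixels), "origin" and "rotation" of the camera in the world. Camera axes: x right, y down, z forward; pixel columns grow to the right and rows downward; lengths in m; the calibration is good to about 2 mm. A picture is of the moment at which its call begins. get_calibration takes no time and is no camera call.
- arm.sign_off(): hands the job in; it is judged then, once.
The state is a dict: "t": time; "joints": joint angles; "dq": joint speeds; "tau": joint torques, N m; "ee_pos": TCP position; "tool_rot": TCP orientation; "contact_force": force on the tool from outside, world axes, zero at the start; "wrist_torque": the same for the moment, N m; "gripper_width": finger opening in m; "grasp_force": force on a finger pad.
Only numpy, scipy, OpenCV 4.12 (cv2) and the standard library are available. Lean on these libraries where they do the work, as an engineer would, in place of code of your own. Each camera call takes 0.05 s, during which the arm holds its last target. There are 200 camera calls.

### The job

I want to look at the test cup inside the cold little kiln, but its catch does not always snap and nothing outside shows whether the lid is caught. Before touching the catch, take the lid by its handle and tug it gently upward to feel whether it is held; if it is, let it back down, slide the thumb-piece on top of the catch all the way to the right (away from the handle) to free it, and take the handle again. Then lift the lid to at least 30 degrees and finish still holding it up by the handle, without letting the lid drop shut or knocking the ware and tools standing around.

Things in the scene. Friction and masses are not known exactly. Their poses are not given: they have to be found in the camera images.
- kiln: square top-loading test kiln, steel jacket 240 x 240 mm, fixed. Origin: centre of its underside, on the table; x from front to back (its front, with handle and catch, is the face at x = -120 mm towards the robot), y to the left, z up. Lid from 152 to 190 mm above the table. Grey control box on the right side, to y = -180 mm, 144 mm high with its knob
- lid: slab lid, 240 x 240 mm, hinged at the back. Origin: middle of the lower front edge, kiln x = -120 mm, 152 mm up when shut; axes as the kiln's when shut. Hinge line along the kiln's y at kiln x = +128 mm, 152 mm up; stop at 1.1 rad, falls shut when let go. 0.6 to 1.0 kg: 3 to 5 N up at the handle raises it. If caught it rises 5 mm at the handle, then stops hard; 10 to 25 N is tug enough
- handle: level round wooden bar on the lid, 14 mm thick, 104 mm long along its y (the kiln's y), on two flat brackets 45 mm either side of its middle that run back to the lid. Origin: the bar's middle, kiln x = -180, y = +55 mm, 182 mm above the table when shut; 60 mm clear of the lid's front face, open below. Turns with the lid about the hinge line
- catch: grey catch case on the kiln's front, right of the handle, 60 (x) x 80 (y) x 60 mm high, axes as the kiln's. Origin: centre of its underside, kiln x = -150, y = -80 mm, 85 mm above the table (top at 145 mm). A claw hidden inside holds the lid's pin or not; only the slide moves it, and once freed it stays free
- strike: steel pin on a flat tongue that hangs from the lid's front into the catch case, where the claw holds it if the lid is caught. Origin: the pin, kiln x = -140, y = -80 mm, 118 mm above the table; above the case the tongue's front is at kiln x = -139 mm
- slide (a joint): travel of the thumb slide on top of the catch: 0 to 0.002 m at the start, grows as it moves to the right (the kiln's -y), 0.016 at its stop; a caught claw is freed from about 0.012. About 2 N to move; stays where it is left
- slide_tab (a point): middle of the top edge of the slide's upright bright ribbed thumb-piece, 165 mm above the table; the piece is 22 mm along the kiln's x, 8 mm thick along y, and stands 20 mm above the case. At slide = 0 it is at kiln x = -162, y = -72 mm, with 45 mm or more free on both sides along y
- saucer1: unglazed grey eight-pointed star saucer, 124 mm across its points, 9 mm thick; origin at the centre of its underside; loose, cup1 stands on it; to be left alone
- cup1: unglazed grey octagonal cup, 72 mm across, 66 mm high, with a hook handle towards its +y; origin at the centre of its underside; loose, to be left alone
- saucer2: unglazed grey eight-pointed star saucer, 124 mm across its points, 9 mm thick; origin at the centre of its underside; loose, cup2 stands on it; to be left alone
- cup2: unglazed grey octagonal cup, 72 mm across, 66 mm high, with a hook handle towards its +y; origin at the centre of its underside; loose, to be left alone
- cup3: unglazed grey octagonal cup, 72 mm across, 66 mm high, with a hook handle towards its +y; origin at the centre of its underside; loose, to be left alone
- mug: pale round mug, 76 mm across, 85 mm high; origin at the centre of its underside; loose, to be left alone
- jar: white screw-top glaze jar, 84 mm across, 100 mm high; origin at the centre of its underside; loose, to be left alone
- brush: glaze brush 200 mm long, lying along its own x; origin near its middle on the table; loose, to be left alone

How it is judged:
On the way, in this order (a step that is already met when the one before it is completed fails the run):
1. with the catch's slide not yet touched, the lid is tugged up: either the catch is felt to hold it, or it rises freely (value of joint slide below 0.004 m and contact force between the fingers and handle above 1 N and (contact force between strike and catch above 2 N or angle between lid's own z axis and vertical above 0.05 rad)), for 0.02 s.
2. the lid is raised by its handle to 30 degrees or nearly so (over 0.45 rad) (angle between lid's own z axis and vertical above 0.45 rad and contact force between the fingers and handle above 1 N), for 0.2 s.
At the end, for the whole second after the job is handed in: the lid stands still, over 0.45 rad (26 degrees) open, carried by the fingers on its handle (all of step 2 and angular speed of lid below 0.15 rad/s); the arm keeps its last pose, push and grip.
It fails at once if the lid is dropped or flung (turns faster than 2.5 rad/s) (angular speed of lid above 2.5 rad/s).
It fails at once if the caught lid is wrenched (over 45 N on the catch) (contact force between strike and catch above 45 N).
It fails at once if ware or tools standing around are shifted more than 40 mm or knocked over (distance of any of saucer1, cup1, saucer2, cup2, cup3, mug, jar, brush from where it was at the start of the episode above 0.04 m or angle between any of saucer1, cup1, saucer2, cup2, cup3, mug, jar's own z axis and vertical above 0.6 rad).
It also fails if it takes over 58 s, if anything falls off the work surface, if the arm or the gripper's body presses on something with over 40 N, if the wrist force passes 120 N, or if a joint passes its speed limit or range.

## Working session

There is one attempt and no reset: what is moved stays moved. The work goes in short steps, Python scripts to look and compute and a tool call to move; the robot and the scene stay as the last step left them, time stands still between calls to the robot, and variables do not carry over. Pictures are saved under pics/ and viewed, at most 10 in all, crops included, and the job is handed in when it is done.

Besides the shell and the picture viewer there is one more tool, called after "Emit:" in YAML: its name, and indented under it one key for each argument. step_arm: Moves the arm, as the interface text tells. Its arguments: {"type":"object","properties":{"plan":{"type":"array"},"newtons":{"type":"number"}},"required":["plan"]}

```bash
mkdir -p pics; python3 - <<'E'
from station import arm
import numpy as np,cv2
np.set_printoptions(precision=4,suppress=True)
s=arm.get_state();print({k:np.round(v,4) for k,v in s.items()})
for n in("scene","top"):
    p,d=arm.grab_frame(n);np.savez(f'{n}0.npz',p=p,d=d);cv2.imwrite(f'pics/{n}0.png',p[:,:,::-1]);c=arm.get_calibration(n);print(n,c)
E
```

```text
{'t': np.float64(0.0), 'joints': array([-1.2678,  0.3838,  0.0438,  1.5996, -0.0179,  1.1612, -0.0499]), 'dq': array([ 0.0007, -0.001 ,  0.0006,  0.001 , -0.0011,  0.0017,  0.0019]), 'tau': array([ -0.0001, -43.3467,   1.0245, -24.9512,   0.0107,   0.0115,
        -0.    ]), 'ee_pos': array([0.2532, 0.5976, 0.2299]), 'tool_rot': array([[-0.9208,  0.3901, -0.0009],
       [ 0.3901,  0.9208, -0.0025],
       [-0.0002, -0.0027, -1.    ]]), 'contact_force': array([0.3637, 0.0383, 0.3196]), 'wrist_torque': array([-0.0327, -0.0153,  0.0171]), 'grasp_force': np.float64(0.0), 'gripper_width': np.float64(0.085)}
scene {'fovy': 56.45250856322685, 'cx': 321.6224220085781, 'cy': 200.70449534411065, 'origin': array([0.8307, 0.8986, 0.8238]), 'rotation': array([[-0.9508,  0.1688, -0.2596],
       [ 0.309 ,  0.5724, -0.7595],
       [ 0.0204, -0.8024, -0.5964]])}
top {'fovy': 50.92626603018375, 'cx': 320.5274240929172, 'cy': 194.62618063700629, 'origin': array([0.4977, 0.0116, 1.1671]), 'rotation': array([[-0.0251, -0.9978,  0.0612],
       [-0.9993,  0.0268,  0.0277],
       [-0.0293, -0.0605, -0.9977]])}
```

View pics/scene0.png

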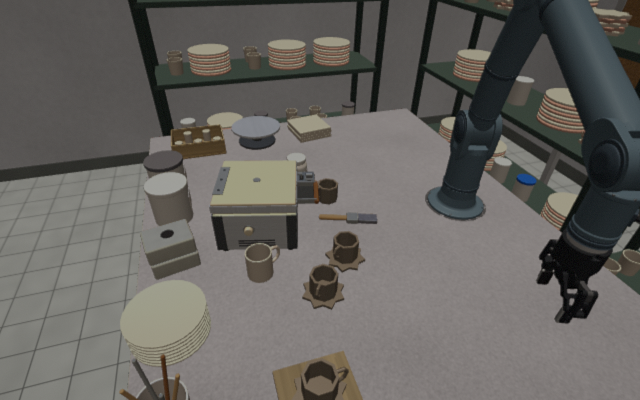

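View pics/top0.png

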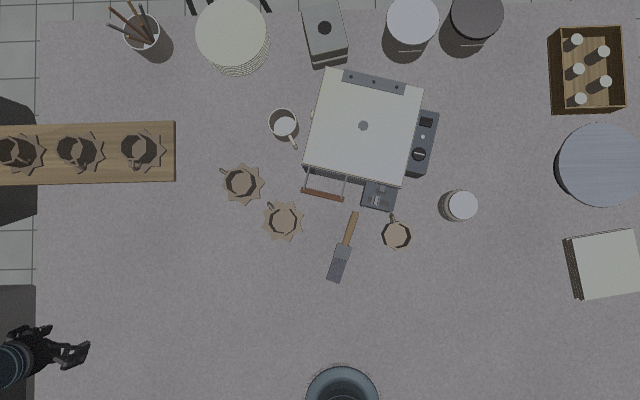

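The scene view shows the kiln around (257,205), with its handle and catch on the right side near (315,188). In the top view the lid's corners are at about (326,67), (423,88), (403,187) and (303,165). The handle bar runs from (302,190) to (343,200), and the catch is near (380,195). The star cups are at (242,183) and (283,220), the third cup at (396,235), and the brush at (342,245).

```bash
cat > h.py <<'E'
import numpy as np,cv2
from station import arm
np.set_printoptions(precision=4,suppress=True)
def cal(n):
    c=arm.get_calibration(n);return c,200/np.tan(np.radians(c['fovy']/2))
def ray(n,u,v):
    c,f=cal(n);u=np.asarray(u,float);v=np.asarray(v,float)
    return c['origin'],np.stack([(u-c['cx'])/f,(v-c['cy'])/f,np.ones_like(u)],-1)@c['rotation'].T
def cloud(n,d):
    v,u=np.mgrid[:400,:640];o,r=ray(n,u,v);P=o+r*d[...,None];P[d<=0]=np.nan;return P
def onz(n,u,v,z):
    o,r=ray(n,u,v);return o+r*((z-o[2])/r[...,2])[...,None]
def tri(ps):
    A=0;b=0
    for n,u,v in ps:
        o,r=ray(n,u,v);r=r/np.linalg.norm(r);M=np.eye(3)-np.outer(r,r);A=A+M;b=b+M@o
    return np.linalg.solve(A,b)
def project(n,P):
    c,f=cal(n);q=(np.asarray(P)-c['origin'])@c['rotation'];return q[...,:2]/q[...,2:]*f+[c['cx'],c['cy']]
E
python3 - <<'E'
from h import *
for n in("top","scene"):
    z=np.load(n+'0.npz');p,d=z['p'],z['d'];P=cloud(n,d)
    hsv=cv2.cvtColor(p,cv2.COLOR_RGB2HSV)
    lid=(np.abs(P[...,2]-.19)<.012)&(P[...,0]>.55)&(P[...,0]<1.)&(abs(P[...,1])<.25)&(hsv[...,2]>120)
    k,l,st,_=cv2.connectedComponentsWithStats(lid.astype(np.uint8));i=1+np.argmax(st[1:,4]);m=l==i
    print(n,'lid',st[i],'z',np.median(P[m][:,2]))
    v,u=np.nonzero(m);Q=onz(n,u,v,.19)[:,:2].astype(np.float32);r=cv2.minAreaRect(Q);print(r,cv2.boxPoints(r))
    red=(hsv[...,1]>90)&((hsv[...,0]<18))&(P[...,2]>.13)&(P[...,2]<.22)&(P[...,0]>.5)&(P[...,0]<.75)&(abs(P[...,1])<.2)
    k,l,st,_=cv2.connectedComponentsWithStats(red.astype(np.uint8))
    if k>1:
        i=1+np.argmax(st[1:,4]);m=l==i;v,u=np.nonzero(m);print('handle',st[i],'px',u.mean(),v.mean(),'z med',np.median(P[m][:,2]),P[m].mean(0))
        r=cv2.minAreaRect(np.stack([u,v],1).astype(np.float32));print(r);r=cv2.minAreaRect(onz(n,u,v,.186)[:,:2].astype(np.float32));print('world',r,cv2.boxPoints(r))
p=np.load('top0.npz')['p'];a=cv2.resize(p[150:270,210:490],None,fx=2.8,fy=2.8,interpolation=cv2.INTER_CUBIC)
b=cv2.resize(np.load('scene0.npz')['p'][150:225,250:390],None,fx=5.6,fy=3.4,interpolation=cv2.INTER_CUBIC)
cv2.imwrite('pics/c.png',np.vstack([a,b[:264]])[:,:,::-1]);print(a.shape,b.shape)
E
```

```text
top lid [ 301   66  124  120 9467] z 0.19111998088289983
((0.7171037793159485, -0.06391231715679169), (0.24214240908622742, 0.24235966801643372), 74.78947448730469) [[ 0.5684 -0.1489]
 [ 0.8023 -0.2125]
 [ 0.8658  0.0211]
 [ 0.6319  0.0847]]
handle [301 188  43  14 155] px 322.60645161290324 194.76774193548388 z med 0.1888720020117457 [0.5573 0.0339 0.1889]
((321.8235168457031, 194.2058868408203), (43.413875579833984, 4.850712299346924), 14.03624439239502)
world ((0.5588273406028748, 0.03588464856147766), (0.10172810405492783, 0.011375978589057922), 74.421142578125) [[ 0.5397 -0.0116]
 [ 0.5506 -0.0146]
 [ 0.578   0.0834]
 [ 0.567   0.0864]]
scene lid [ 209  160   88   47 3209] z 0.1912061702798501
((0.7142854928970337, -0.062473490834236145), (0.2477029412984848, 0.24136826395988464), 75.15300750732422) [[ 0.5659 -0.1513]
 [ 0.7992 -0.2131]
 [ 0.8627  0.0263]
 [ 0.6294  0.0882]]
handle [313 182   6  22  89] px 315.6292134831461 191.6067415730337 z med 0.18831231332931475 [0.5568 0.0402 0.1879]
((315.61175537109375, 192.45294189453125), (21.09153938293457, 4.5250935554504395), 85.60128784179688)
world ((0.5570384860038757, 0.040578071027994156), (0.1074444130063057, 0.013385728001594543), 75.4760971069336) [[ 0.5371 -0.0097]
 [ 0.55   -0.0131]
 [ 0.577   0.0909]
 [ 0.564   0.0943]]
(336, 784, 3) (255, 784, 3)
```

View pics/c.png

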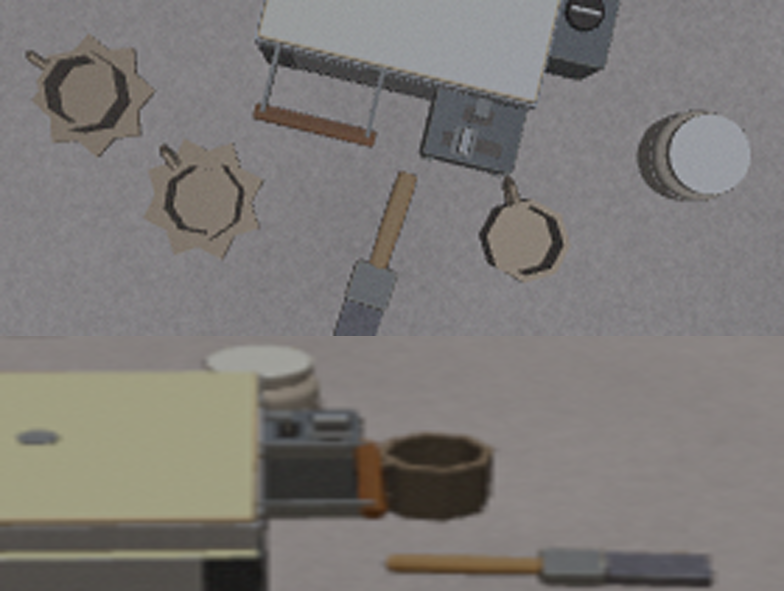

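The crop shows the handle bar from (258,112) to (375,140), with its brackets running back to the lid. The bright thumb tab is at about (465,143) on the catch, which is pixel (376,201) in the full picture. Both views agree on the handle: about (0.5575, 0.0375), bar top at 0.189 m, kiln yaw about -15.1°. I'll move above it now.

Emit:
step_arm:
  plan:
    - [[0.5,-0.5,-0.4,-0.14,0.23],[0.5,-0.5,-0.4,-0.14,0.23],[0.5,-0.5,-0.4,-0.14,0.23],[0.5,-0.5,-0.4,-0.14,0.23],[0.5,-0.5,-0.4,-0.14,0.23],[0.5,-0.5,-0.4,-0.14,0.23],[0.5,-0.5,-0.4,-0.14,0.23],[0.5,-0.5,-0.4,-0.14,0.23]]
  newtons: 40

```text
t: 0.9
ee_pos: [0.4095, 0.3113, 0.3023]
tool_rot: [[-0.423, 0.906, 0.002], [0.906, 0.423, -0.0], [-0.001, 0.002, -1.0]]
contact_force: [-0.5, 0.2, 0.2]
gripper_width: 0.0429
grasp_force: 0.0
```

```bash
cat >> h.py <<'E'
YAW=np.radians(-15.1);KX=np.array([np.cos(YAW),np.sin(YAW),0]);KY=np.array([-KX[1],KX[0],0])
C=np.array([.716,-.063,0])
def K(x,y,z):return C+KX*x+KY*y+np.array([0,0,z])
def go(T):
    s=arm.get_state();R=s['tool_rot'];d=R.T@(np.asarray(T)-s['ee_pos'])
    t=R.T@KX;a=np.arctan2(-t[0],t[1]);a=(a+np.pi/2)%np.pi-np.pi/2
    print('t',s['t'],'pos',s['ee_pos'],'F',s['contact_force'],'w',s['gripper_width'],'grip',s['grasp_force'],'\nfrac',d/.5,'turn',a/np.pi)
E
python3 - <<'E'
from h import *
H=np.array([.5575,.0375,.182]);print('kiln handle',K(-.18,.055,.182),'proj tab top/scene',project('top',K(-.162,-.072,.165)),project('scene',K(-.162,-.072,.165)))
print('tab',K(-.162,-.072,.165),onz('top',376.1,201.1,.165),'case',project('top',K(-.18,-.04,.145)),project('top',K(-.18,-.12,.145)))
go(H+[0,0,.10])
E
```

```text
kiln handle [0.5565 0.037  0.182 ] proj tab top/scene [375.1873 200.8531] [308.3579 174.322 ]
tab [ 0.5408 -0.0903  0.165 ] [ 0.5402 -0.0925  0.165 ] case [359.7878 205.335 ] [392.0233 213.1065]
t 0.9 pos [0.4095 0.3113 0.3023] F [-0.4796  0.204   0.2009] w 0.04292858321264019 grip 0.0 
frac [-0.6214  0.0364  0.0413] turn 0.22297883722412734
```

Emit:
step_arm:
  plan:
    - [[0.5,-0.621,0.036,0.04,0.223],[0.5,-0.621,0.036,0.04,0.223],[0.5,-0.621,0.036,0.04,0.223],[0.5,-0.621,0.036,0.04,0.223],[0.5,-0.621,0.036,0.04,0.223],[0.5,-0.621,0.036,0.04,0.223],[0.5,-0.621,0.036,0.04,0.223],[0.5,-0.621,0.036,0.04,0.223]]

```text
t: 1.7
ee_pos: [0.5565, 0.0425, 0.2805]
tool_rot: [[0.255, 0.967, -0.001], [0.967, -0.255, -0.001], [-0.002, -0.001, -1.0]]
contact_force: [-0.5, 0.3, 0.2]
gripper_width: 0.0426
grasp_force: 0.0
```

```bash
python3 - <<'E'
from h import *
go([.5575,.0375,.163])
p,d=arm.grab_frame('top');q,_=arm.grab_frame('scene')
cv2.imwrite('pics/v1.png',np.hstack([cv2.resize(p[140:260,250:430],None,fx=2.2,fy=3),cv2.resize(q[100:260,220:400],None,fx=2.2,fy=2.25)])[:,:,::-1])
E
```

```text
t 1.7 pos [0.5565 0.0425 0.2805] F [-0.4529  0.2985  0.1618] w 0.04259876547116531 grip 0.0 
frac [-0.0087  0.0046  0.235 ] turn 0.0018065391988753197
```

View pics/v1.png

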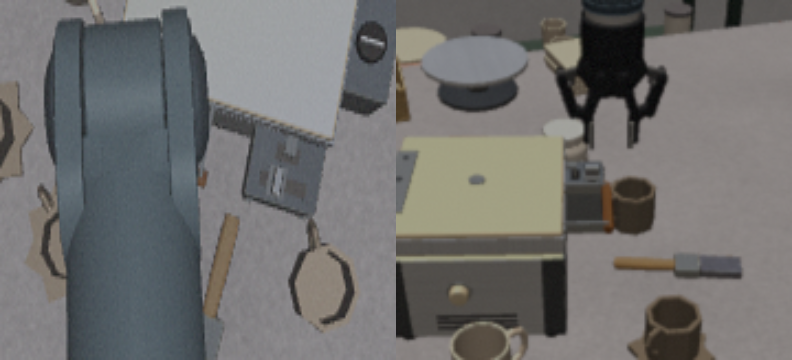

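The scene crop shows the fingers open above the bar, which is at about (606,208), and aligned with it. The arm hides the bar in the top view. I'll descend and grip.

Emit:
step_arm:
  plan:
    - [[0.5,-0.004,0.002,0.08,0.002],[0.5,-0.004,0.002,0.16,0.002],[0.5,-0.004,0.002,0.2,0.002],[0.5,-0.004,0.002,0.22,0.002],[0.5,-0.004,0.002,0.235,0.002],[0.5,-0.004,0.002,0.235,0.002]]

```text
t: 2.4
ee_pos: [0.5566, 0.044, 0.1636]
tool_rot: [[0.254, 0.967, -0.001], [0.967, -0.254, 0.0], [0.0, -0.001, -1.0]]
contact_force: [-0.1, -0.5, -0.1]
gripper_width: 0.043
grasp_force: 0.0
```

Emit:
step_arm:
  plan:
    - [[0.1,0,0,0,0],[0.1,0,0,0,0],[0.1,0,0,0,0],[0.1,0,0,0,0],[0.1,0,0,0,0],[0.1,0,0,0,0]]
  newtons: 40

```text
t: 3.0
ee_pos: [0.558, 0.0428, 0.1652]
tool_rot: [[0.257, 0.966, 0.003], [0.966, -0.257, 0.001], [0.002, 0.002, -1.0]]
contact_force: [0.5, -0.1, 6.1]
gripper_width: 0.0125
grasp_force: 39.3
```

Emit:
step_arm:
  plan:
    - [[0.1,0,0,-0.004,0],[0.1,0,0,-0.008,0],[0.1,0,0,-0.01,0],[0.1,0,0,-0.01,0]]

```text
t: 3.4
ee_pos: [0.5583, 0.0426, 0.1684]
tool_rot: [[0.256, 0.967, 0.004], [0.967, -0.256, -0.0], [0.001, 0.004, -1.0]]
contact_force: [6.3, 1.3, -6.7]
gripper_width: 0.0126
grasp_force: 39.0
```

Emit:
step_arm:
  plan:
    - [[0.1,0,0,-0.002,0],[0.1,0,0,-0.004,0],[0.1,0,0,-0.004,0]]

```text
t: 3.7
ee_pos: [0.5585, 0.0425, 0.1704]
tool_rot: [[0.257, 0.967, 0.004], [0.967, -0.257, -0.001], [0.001, 0.004, -1.0]]
contact_force: [6.0, -0.1, -5.8]
gripper_width: 0.0125
grasp_force: 39.0
```

Emit:
step_arm:
  plan:
    - [[0.1,0,0,-0.002,0],[0.1,0,0,-0.004,0],[0.1,0,0,-0.004,0]]

```text
t: 4.0
ee_pos: [0.5587, 0.0425, 0.1724]
tool_rot: [[0.257, 0.967, 0.005], [0.967, -0.257, -0.001], [0.001, 0.005, -1.0]]
contact_force: [6.6, -0.3, -5.9]
gripper_width: 0.0126
grasp_force: 39.0
```

Emit:
step_arm:
  plan:
    - [[0.1,0,0,-0.002,0],[0.1,0,0,-0.004,0],[0.1,0,0,-0.004,0]]

```text
t: 4.3
ee_pos: [0.5589, 0.0424, 0.1745]
tool_rot: [[0.257, 0.966, 0.005], [0.967, -0.257, -0.001], [0.001, 0.005, -1.0]]
contact_force: [7.2, 0.2, -6.3]
gripper_width: 0.0125
grasp_force: 39.0
```

Emit:
step_arm:
  plan:
    - [[0.1,0,0,-0.002,0],[0.1,0,0,-0.004,0],[0.1,0,0,-0.004,0]]

```text
t: 4.6
ee_pos: [0.5592, 0.0424, 0.1766]
tool_rot: [[0.257, 0.966, 0.006], [0.967, -0.257, -0.001], [0.001, 0.006, -1.0]]
contact_force: [7.3, 0.2, -7.3]
gripper_width: 0.0127
grasp_force: 39.0
```

Emit:
step_arm:
  plan:
    - [[0.1,0,0,-0.002,0],[0.1,0,0,-0.004,0],[0.1,0,0,-0.004,0]]

```text
t: 4.9
ee_pos: [0.5594, 0.0423, 0.1786]
tool_rot: [[0.257, 0.966, 0.006], [0.966, -0.257, -0.001], [0.001, 0.006, -1.0]]
contact_force: [8.6, -0.2, -6.8]
gripper_width: 0.012
grasp_force: 39.0
```

```bash
python3 - <<'E'
from h import *
go([.5575,.0375,.163])
p,d=arm.grab_frame('top');q,e=arm.grab_frame('scene')
P=cloud('scene',e);L=(P-C);a=L@KX;b=L@KY
for lo,hi in((-.1,-.06),(-.02,.02),(.05,.09)):
    m=(a>lo)&(a<hi)&(abs(b)<.1)&(P[...,2]>.17)&(P[...,2]<.25);print(lo,hi,np.median(P[m][:,2]),m.sum())
cv2.imwrite('pics/v2.png',cv2.resize(q[110:240,200:390],None,fx=4,fy=4)[:,:,::-1])
E
```

```text
t 4.9 pos [0.5594 0.0423 0.1786] F [ 8.6207 -0.2008 -6.8345] w 0.012005942448491997 grip 38.95538806915283 
frac [-0.0103 -0.0015  0.0312] turn 0.001228446181383241
-0.1 -0.06 0.20002547564446227 475
-0.02 0.02 0.1968183878971333 474
0.05 0.09 0.19395609888518428 477
```

View pics/v2.png

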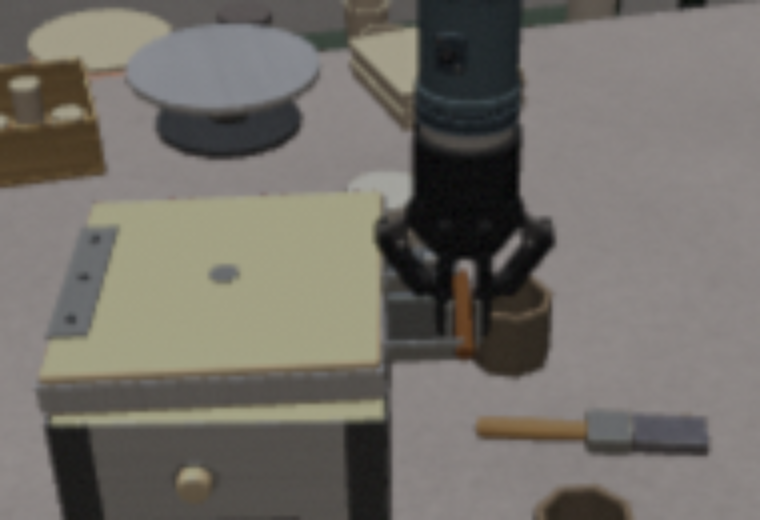

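The lid rises freely. The handle is up about 13 mm at a steady 6–7 N with no hard stop, and the depth shows the lid tilted about 0.04 rad. So it isn't caught and the slide can stay untouched. I'll keep lifting along the arc.

Emit:
step_arm:
  plan:
    - [[0.1,0,0.007,-0.019,0],[0.1,0,0.01,-0.037,0],[0.1,0,0.014,-0.055,0],[0.1,0,0.019,-0.073,0],[0.1,0,0.024,-0.091,0],[0.1,0,0.03,-0.109,0],[0.1,0,0.036,-0.126,0],[0.1,0,0.043,-0.144,0]]

```text
t: 5.8
ee_pos: [0.577, 0.0375, 0.2498]
tool_rot: [[0.256, 0.967, -0.002], [0.967, -0.256, 0.0], [-0.0, -0.002, -1.0]]
contact_force: [4.9, 1.7, -7.6]
gripper_width: 0.0125
grasp_force: 39.0
```

```bash
cat >> h.py <<'E'
def tilt():
    q,e=arm.grab_frame('scene');P=cloud('scene',e);L=P-C;a=L@KX;b=L@KY
    m=(a>-.03)&(a<.1)&(abs(b)<.1)&(P[...,2]>.17)&(P[...,2]<.5);k=np.polyfit(a[m],P[...,2][m],1)
    r=P[...,2]-np.polyval(k,a);m&=abs(r)<.008;k=np.polyfit(a[m],P[...,2][m],1);print('tilt',np.arctan(-k[0]));return q
E
python3 -c "
from h import *
go([0,0,0]);tilt()"
```

```text
t 5.8 pos [0.577  0.0375 0.2498] F [ 4.8729  1.7486 -7.6012] w 0.012462846810098757 grip 38.98757994174957 
frac [-0.3679 -1.0953  0.502 ] turn 0.0014326994437943304
tilt 0.27584097970112353
```

Emit:
step_arm:
  plan:
    - [[0.1,0,0.01,-0.023,0],[0.1,0,0.021,-0.045,0],[0.1,0,0.032,-0.067,0],[0.1,0,0.045,-0.088,0],[0.1,0,0.058,-0.109,0],[0.1,0,0.072,-0.13,0],[0.1,0,0.087,-0.149,0],[0.1,0,0.098,-0.164,0]]

```text
t: 6.65
ee_pos: [0.6233, 0.025, 0.3343]
tool_rot: [[0.256, 0.967, -0.005], [0.967, -0.256, 0.002], [0.0, -0.006, -1.0]]
contact_force: [-5.4, 3.2, -0.8]
gripper_width: 0.0129
grasp_force: 38.9
```

Emit:
step_arm:
  plan:
    - [[0.1,0,0.008,-0.01,0],[0.1,0,0.008,-0.01,0],[0.1,0,0.008,-0.01,0],[0.1,0,0.008,-0.01,0],[0.1,0,0.008,-0.01,0],[0.1,0,0.008,-0.01,0]]

```text
t: 7.25
ee_pos: [0.6272, 0.0239, 0.3393]
tool_rot: [[0.256, 0.967, -0.004], [0.967, -0.256, 0.002], [0.001, -0.005, -1.0]]
contact_force: [-5.7, 3.2, -0.2]
gripper_width: 0.0121
grasp_force: 39.2
```

```bash
python3 -c "
from h import *
go([0,0,0]);q=tilt();tilt()
cv2.imwrite('pics/v3.png',cv2.resize(q[50:300,180:430],None,fx=2.4,fy=2.4)[:,:,::-1])"
```

```text
t 7.25 pos [0.6272 0.0239 0.3393] F [-5.7251  3.2091 -0.1835] w 0.012124618393002882 grip 39.16970372200012 
frac [-0.3677 -1.1973  0.6839] turn 0.0015022016170392173
tilt 0.6032808593396808
tilt 0.6035643185220658
```

View pics/v3.png

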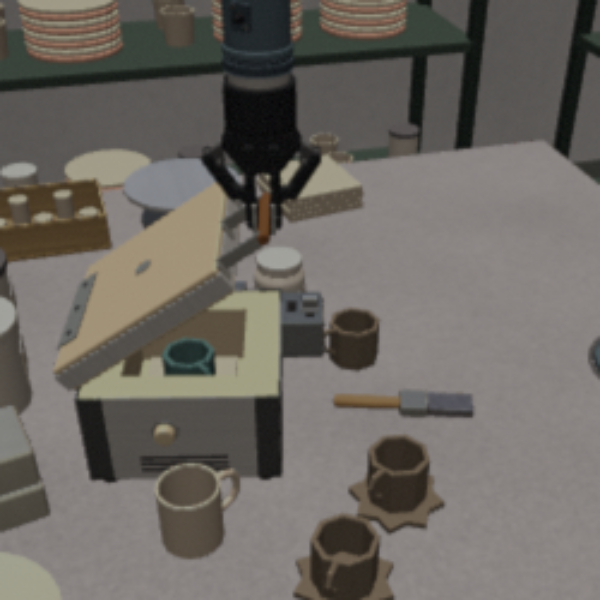

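The lid stands at 0.60 rad and is still. The bar, at (263,215), is held in the fingers, the test cup is in view at (190,358), and the ware around it is undisturbed. I'll hand it in.

```bash
python3 -c "
from station import arm
print(arm.sign_off())"
```

```text
the job is handed in; nothing more can be done
None
```

The tug showed the lid was not caught, so I left the slide alone, lifted the lid by its handle to about 0.60 rad (35°), and handed in still holding it there, with no ware knocked and the test cup in view.

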